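# Seat the pressure-tester lid and set its bleed valve two turns open

## Robot

A 6-joint arm with a two-finger parallel gripper is mounted at the origin on the work surface. World frame = base frame: x ahead of the robot, y to its left, z up, the work surface at z = 0. Lengths are in m, angles in rad, forces in N, time in s.
With the tool pointing down it reaches from about 0.35 to 0.975 m from the base axis. Payload 17.4 kg.
Tool frame: the origin (TCP) lies between the finger pads; the fingertips stand r.tip_reach ahead of it and the grasp point (between the pads) lies 6 mm ahead of it (r.tip_reach is the distance from the TCP to the fingertips, in m); z points along the fingers, y is the line along which they close (so a half turn about z gives the same grasp; the last joint's range is limited). The gripper opens to 85 mm and grips with 20 to 120 N. Pads are 22 mm wide; open, the fingers measure 114 mm over their backs; the gripper's body (76 mm by 85 mm) begins 54 mm behind the grasp point. The pads swing forward as they close: fully open they stand 13 mm farther back than shut.
Start: joints at [1.209, 0.116, 1.442, -0, 1.584, -0.038], TCP at [0.215, 0.64, 0.256] pointing down, gripper open.
Joint ranges: [-2.83, 2.83], [-0.83, 2.19], [0.07, 2.5], [-1.14, 4.28], [0.01, 3], [-2.97, 2.97]. Speed limits (rad/s): [1.89, 1.89, 2.22, 3.14, 3.14, 3.14].

## Interface

Orientations are given as a unit quaternion [x, y, z, w].
In Python, from rig import r, viewer gives the robot as it stands. Calls block until the motion is done:
- r.reach(position, orientation): joint-space move of the TCP to a pose.
- r.servo_line(position, ori=None, v=0.15): straight line of the TCP; ori=None keeps the orientation; v is the mean speed in m/s.
- r.movej(angles): joint-space move.
- r.gripper_to(opening): opening from 0.0 (shut) to 1.0 (fully open); the grip force is fixed at half the most; returns when the fingers have stopped.
- r.hold(seconds).
- r.inverse_kinematics(position, orientation): joint angles nearest the present ones, or None.
- r.observe(): the state.
- viewer.snapshot(name): name is "scene" or "top" or "wrist"; returns the picture (400x640x3 uint8, red, green, blue); there is no depth.
- viewer.calibration(name): a dict with "vfov" (degrees; the focal length in pixels is half the picture's height over the tangent of half this angle, whatever the lens; pixels are square), "cx", "cy" (the principal point, pixels), "rvec" (rotation vector, rad) and "tvec" (3), from world to camera coordinates, as OpenCV has them; the wrist camera has in their place "mount" (4x4, takes a point from camera to tool coordinates, whose origin is the TCP and whose axes are the flange's). Camera axes: x right, y down, z forward; pixel columns grow to the right and rows downward; lengths in m; the calibration is good to about 2 mm. A picture is of the moment at which its call begins: read the wrist's pose just before it. calibration takes no time and is no camera call.
A pose or a line that the arm cannot do raises r.PlanningError and nothing moves.
- r.hand_in(): hands the job in; it is judged then, once.
The state is a dict: "t": time; "q": joint angles; "joint_vel": joint speeds; "tau": joint torques, N m; "position": TCP position; "tcp_rot": TCP orientation; "contact_force": force on the tool from outside, world axes, zero at the start; "moment": the same for the moment, N m; "opening": opening from 0.0 (shut) to 1.0 (fully open); "grip_force": force on a finger pad.
Only numpy, scipy, OpenCV 4.12 (cv2) and the standard library are available. Lean on these libraries where they do the work, as an engineer would, in place of code of your own. Each camera call takes 0.05 s, during which the arm holds its last target. There are 200 camera calls.

## Task

Press the lid of the watch pressure tester straight down until it is fully home on its chamber. Then take the bleed valve's handwheel by its upright crank handle, turn it clockwise (seen from above) until it comes to its stop, back it off exactly two full turns and stay there: the program finishes while still holding the handle in a firm grip, not letting go. Leave the tape roll, the loupe and the torch where they stand.

Things in the scene. Friction and masses are not known exactly. Their poses are not given: they have to be found in the camera images.
- tester: Fixed watch pressure tester: grey base plate 130 (x) x 320 (y) x 15 mm high; origin at the centre of its underside, z up. At (0, +90 mm) a clear round chamber, 94 mm across, rim 105 mm above the table, closed by the lid; at (0, -90 mm) the bleed valve with its handwheel; between them a round gauge, 56 mm high. Stands in a 5 x 30 cm area, turned up to 0.9 rad either way
- lid (a joint): How far the chamber lid is pushed down, m: 0 = standing 8 mm proud (black seal showing), 0.008 = fully home, flange on the rim. Starts between 0 and 0.002. It slides straight down only, against about 7 N of seal friction, stops hard at home and stays where it is pushed
- lid_top (a point): Centre of the top of the lid's central boss, moves with the lid. The lid is a plain aluminium disc 92 mm across and 10 mm thick with a flat round boss on top, 40 mm across and 12 mm high. The boss top is 127 mm above the table when home, 135 mm when fully proud
- wheel (a joint): Turn of the valve wheel, rad: 0 = closed at its hard stop, growing as it opens (counter-clockwise from above); 2 turns = 12.566. At 0 the crank handle is on the +x side of the valve axis in the tester's frame; it turns with the joint. Starts 2 to 8 rad open (maybe over one turn). Friction about 0.12 N m (2.7 N at the handle); stays where it is left
- valve_axis (a point): Fixed point on the vertical axis of the valve wheel, 112 mm above the table, halfway up the crank handle's grip length. It does not turn. The bare aluminium wheel has three spokes, is 102 mm across outside, its rim's top is 82 mm and its hub's top 87 mm above the table
- handle: Crank handle: upright black round grip, 18 mm in diameter, 42 mm tall (from 86 to 128 mm above the table), standing on the wheel rim 45 mm from the valve axis. Origin at the centre of its lower end. It spins freely about its own vertical axis, so the fingers can carry it round the circle without turning
- tape: Roll of tape core, a card ring 84 mm across and 24 mm high lying on the table; a bystander. Origin at the centre of its underside
- loupe: Black eye loupe, tapered, 34 mm across and 34 mm high, standing on the table; a bystander. Origin at the centre of its underside
- torch: Small steel torch standing upright, 32 mm across and 85 mm high; a bystander. Origin at the centre of its underside

How it is judged:
On the way, in this order (a step that is already met when the one before it is completed fails the run):
1. the lid is pressed fully home (value of joint lid above 0.007 m), for 0.2 s.
2. the wheel is turned clockwise to its stop (value of joint wheel below 0.1 rad), for 0.1 s.
At the end, for the whole second after the job is handed in: The lid is home within 1 mm, the wheel rests two turns (12.566 rad) open from its stop within 0.25 rad (14 degrees), and the fingers grip the handle with more than 5 N (value of joint lid above 0.007 m and value of joint wheel between 12.316 and 12.816 rad and velocity of joint wheel between -0.1 and 0.1 rad/s and contact force between the fingers and handle above 5 N); the arm keeps its last pose, push and grip.
It fails at once if a bystander (tape roll, loupe or torch) is shifted more than 20 mm or knocked over (distance of any of tape, loupe, torch from where it was at the start of the episode above 0.02 m or angle between any of torch, loupe's own z axis and vertical above 0.5 rad).
It also fails if it takes over 67 s, if anything falls off the work surface, if the arm or the gripper's body presses on something with over 40 N, if the wrist force passes 120 N, or if a joint passes its speed limit or range.

## Working session

There is one attempt and no reset: what is moved stays moved. The work goes in short steps, each a Python script; the robot and the scene stay as the last script left them, time stands still between calls to the robot, and variables do not carry over. Pictures are saved under pics/ and viewed, at most 10 in all, crops included, and the job is handed in when it is done.

```bash
mkdir -p pics; ls; python3 - <<'E'
from rig import r, viewer
import cv2
for n in("scene","top"):
    im=viewer.snapshot(n); cv2.imwrite(f"pics/{n}0.png",im[:,:,::-1]); print(n,viewer.calibration(n))
print(viewer.calibration("wrist"),r.observe(),r.tip_reach)
E
```

```text
pics
scene {'vfov': 53.689984112385126, 'cx': 323.10812352470543, 'cy': 201.0598040560746, 'rvec': array([ 2.16137992,  1.13765399, -0.47662209]), 'tvec': array([-0.37591585, -0.25084186,  1.09339402])}
top {'vfov': 48.79446690375827, 'cx': 320.4213250887261, 'cy': 188.98329525185258, 'rvec': array([ 2.12132134, -2.17595825,  0.12817692]), 'tvec': array([0.0883088 , 0.5831138 , 0.91154928])}
{'vfov': 69.53801043804316, 'cx': 312.1874118612371, 'cy': 197.65399262576656, 'mount': array([[-6.70360688e-04, -9.52424634e-01, -3.04773468e-01,
         7.81695996e-02],
       [ 9.99999715e-01, -5.32229565e-04, -5.36306354e-04,
        -2.54720585e-04],
       [ 3.48581933e-04, -3.04773740e-01,  9.52424719e-01,
        -1.16717712e-01],
       [ 0.00000000e+00,  0.00000000e+00,  0.00000000e+00,
         1.00000000e+00]])} {'t': 0.1, 'q': array([ 1.20919054e+00,  1.16462493e-01,  1.44224383e+00,  4.41050502e-06,
        1.58399548e+00, -3.77726256e-02]), 'joint_vel': array([ 0.00146678, -0.00246282, -0.00328501,  0.00179204, -0.00230599,
       -0.00075168]), 'tau': array([ 2.84533395e-03, -7.33662629e+01, -6.33799624e+01,  1.53981127e-04,
        5.17401349e-03,  4.77836863e-05]), 'position': array([0.21472152, 0.63977272, 0.25559131]), 'tcp_rot': array([ 1.61209961e-01,  9.86919977e-01, -5.43118522e-04, -1.12169635e-04]), 'contact_force': array([-0.82218636, -0.15868901, -0.40401641]), 'moment': array([-0.02277243, -0.07661544, -0.01806553]), 'grip_force': 0.0, 'opening': 0.9985510974911785} 0.025
```

View pics/top0.png

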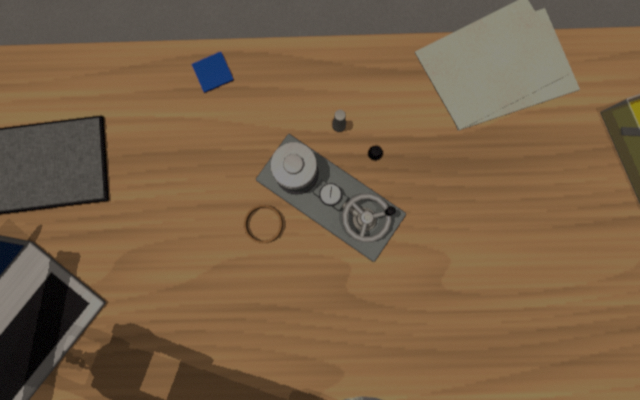

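View pics/scene0.png

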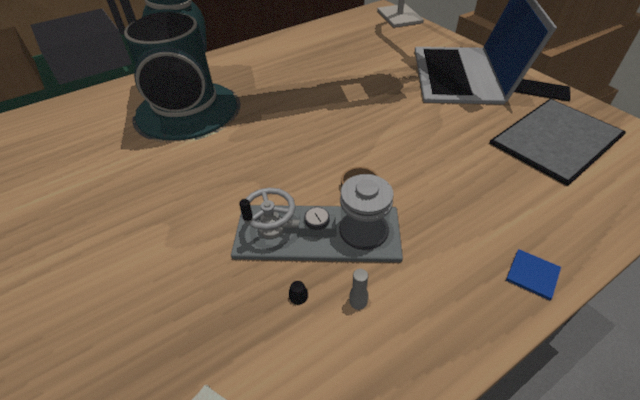

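Top view: plate corners are at about (289,134), (257,180), (376,261) and (405,212), the lid boss at (293,163), the hub at (367,217), the handle at (391,211), the torch at (340,116), the loupe at (375,153) and the tape at (265,224). Scene view: boss (367,186), hub (267,206), handle (246,209). The next step is to convert these to positions.

```bash
cat > h.py <<'E'
from rig import r, viewer
import cv2, numpy as np
from scipy.spatial.transform import Rotation as R
def cam(n):
    c=viewer.calibration(n); f=200/np.tan(np.radians(c["vfov"])/2)
    K=np.array([[f,0,c["cx"]],[0,f,c["cy"]],[0,0,1]])
    if "mount" in c:
        s=r.observe(); T=np.eye(4); T[:3,:3]=R.from_quat(s["tcp_rot"]).as_matrix(); T[:3,3]=s["position"]
        T=T@c["mount"]; Rw=T[:3,:3].T; return K,Rw,-Rw@T[:3,3]
    return K,cv2.Rodrigues(c["rvec"])[0],c["tvec"]
def back(n,uv,z,C=None):
    K,Rw,t=C or cam(n); d=Rw.T@np.linalg.solve(K,[*uv,1]); o=-Rw.T@t
    return o+d*(z-o[2])/d[2]
def down(yaw):  # tool down, tool y axis at world angle yaw
    y=np.array([np.cos(yaw),np.sin(yaw),0]); z=np.array([0,0,-1.]); return R.from_matrix(np.c_[np.cross(y,z),y,z]).as_quat()
E
python3 - <<'E'
from h import *
np.set_printoptions(precision=4,suppress=True)
P=[back("top",u,.015) for u in((289,134),(257,180),(376,261),(405,212))]
print(np.array(P), np.mean(P,0), [np.linalg.norm(P[i]-P[i-1]) for i in range(4)])
for n,u,z in [("top",(293,163),.134),("scene",(367,186),.134),("top",(367,217),.087),("scene",(267,206),.087),("top",(391,211),.128),("scene",(245,201),.128),("top",(340,115),.085),("top",(375,153),.034),("top",(265,224),.024)]:
    print(n,u,back(n,u,z))
E
```

```text
[[ 0.7147  0.1412  0.015 ]
 [ 0.6121  0.2139  0.015 ]
 [ 0.4284 -0.0424  0.015 ]
 [ 0.5326 -0.1101  0.015 ]] [0.5719 0.0506 0.015 ] [np.float64(0.310338435933283), np.float64(0.12575284457596847), np.float64(0.31531751801534486), np.float64(0.12430596387688637)]
top (293, 163) [0.6252 0.1248 0.134 ]
scene (367, 186) [0.6219 0.1292 0.134 ]
top (367, 217) [ 0.5192 -0.0199  0.087 ]
scene (267, 206) [ 0.5219 -0.02    0.087 ]
top (391, 211) [ 0.5269 -0.0628  0.128 ]
scene (245, 201) [ 0.5261 -0.0592  0.128 ]
top (340, 115) [0.7341 0.0282 0.085 ]
top (375, 153) [ 0.6619 -0.0477  0.034 ]
top (265, 224) [0.5137 0.1957 0.024 ]
```

The two views agree within about 4 mm and the axis spacing is 179.5 mm (180 expected). The tester yaw is about -0.61 rad and the wheel is about 5.46 rad open. Next I press the lid.

```bash
python3 - <<'E'
from h import *
q=down(-0.611+np.pi/2); q2=down(-0.611-np.pi/2)
lid=np.array([.6235,.127])
for k in (q,q2):print(r.inverse_kinematics([*lid,.19],k), r.inverse_kinematics([.52,-.02,.2],k))
best=min((q,q2),key=lambda k:abs(r.inverse_kinematics([*lid,.19],k)[5]))
r.gripper_to(0.0)
r.reach([*lid,.19],best); print(r.observe()["t"])
r.servo_line([*lid,.164],v=.1)
z=.164; f0=r.observe()["contact_force"]; print(f0)
while z>.146:
    z-=.001; r.servo_line([*lid,z],v=.03); s=r.observe(); f=(s["contact_force"]-f0)
    print(round(z,4),s["position"][2].round(4),f.round(1),round(s["t"],2))
    if f[2]>22: break
r.hold(.3);s=r.observe();print(s["position"],s["contact_force"]-f0,s["t"])
E
```

```text
[ 1.60854010e-01  5.75998709e-02  1.61141974e+00 -4.44089210e-16
  1.47257305e+00 -7.98942317e-01] [-8.74644528e-02 -2.05170969e-01  1.84331281e+00 -4.44089210e-16
  1.50345082e+00 -1.04726078e+00]
[ 1.60854010e-01  5.75998709e-02  1.61141974e+00 -4.44089210e-16
  1.47257305e+00  2.34265034e+00] [-8.74644528e-02 -2.05170969e-01  1.84331281e+00 -4.44089210e-16
  1.50345082e+00  2.09433187e+00]
3.2167
[-0.54763408 -0.34218532  0.44367574]
0.163 0.1634 [ 0.2  0.2 -0.5] 3.88
0.162 0.1621 [ 1.   0.2 -0.4] 4.12
0.161 0.1609 [ 0.8  0.7 -0.8] 4.38
0.16 0.1599 [-0.2 -0.3 -0.7] 4.62
0.159 0.1589 [0.3 0.6 0.2] 4.88
0.158 0.1582 [-1.4 -0.4  3. ] 5.12
0.157 0.1573 [-0.4 -0.2  4.8] 5.38
0.156 0.1562 [-0.1 -0.3  4.2] 5.62
0.155 0.1551 [ 0.3 -0.7  4.6] 5.88
0.154 0.1541 [-0.8  0.2  3.6] 6.12
0.153 0.153 [-0.5  0.3  3.2] 6.38
0.152 0.152 [ 0.3 -0.3  4.1] 6.62
0.151 0.1519 [-4.5 -0.5 11.6] 6.88
0.15 0.1518 [-7.9 -1.  19.4] 7.12
0.149 0.1517 [-12.2  -1.6  26.2] 7.38
[0.62369326 0.12708102 0.1517559 ] [-11.96382319  -0.61725555  26.28147946] 7.675
```

The lid stopped hard at TCP height 0.1518 m, and 0.152 is expected for home. Next I retract and look at the wheel with the wrist camera.

```bash
python3 - <<'E'
from h import *
np.set_printoptions(precision=4,suppress=True)
q=down(-0.611+np.pi/2)
r.servo_line([.6235,.127,.2],v=.2)
r.gripper_to(0.8)
r.reach([.5235,-.0605,.26],q); r.hold(.2)
K,Rw,t=cam("wrist"); im=viewer.snapshot("wrist"); cv2.imwrite("pics/w1.png",im[:,:,::-1])
def pr(p): c=Rw@np.array(p)+t; return (K@c/c[2])[:2]
print(pr([.5205,-.02,.087]),pr([.5265,-.061,.128]),-Rw.T@t); np.savez("w1.npz",K=K,R=Rw,t=t)
print(r.observe()["t"])
E
```

```text
[342.8278 160.2072] [313.0583 199.4775] [ 0.4599 -0.0151  0.3761]
9.875
```

View pics/w1.png

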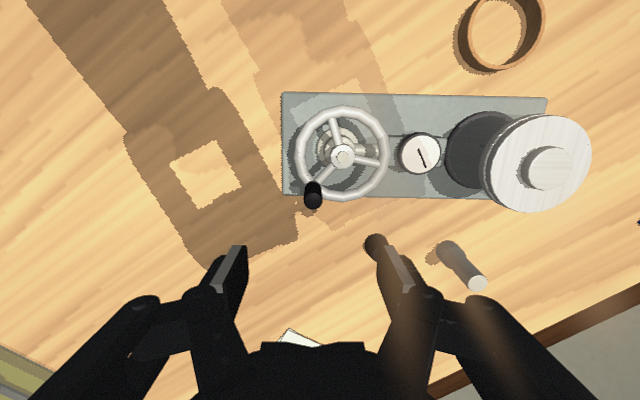

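Wrist view: hub top at (342,155), handle top at about (313,201), rim spanning columns 295-390 and rows 105-202, and the lid sitting flush. I convert these, then plan the grasp and arc.

```bash
python3 - <<'E'
from h import *
np.set_printoptions(precision=4,suppress=True)
d=np.load("w1.npz"); C=(d["K"],d["R"],d["t"])
for u,z in [((342,155),.087),((342.5,153.5),.076),((313,201),.128),((548,168),.127),((285,93),.015),((284,195),.015)]: print(u,back("wrist",u,z,C))
q=down(-0.611+np.pi/2)
for a in np.arange(0,6.3,.8): print(r.inverse_kinematics([.522+.045*np.cos(a),-.02+.045*np.sin(a),.107],q) is not None,end=" ")
E
```

```text
(342, 155) [ 0.5156 -0.0178  0.087 ]
(342.5, 153.5) [ 0.5167 -0.0166  0.076 ]
(313, 201) [ 0.5277 -0.0619  0.128 ]
(548, 168) [0.6211 0.1245 0.127 ]
(285, 93) [ 0.4296 -0.0334  0.015 ]
(284, 195) [ 0.5299 -0.1096  0.015 ]
True True True True True True True True
```

The axis is at about (0.519, -0.019) and the handle at about (0.527, -0.062), a radius of 44 mm (45 expected). I'll grip the handle and turn clockwise, refitting the centre as it goes and watching for the stop.

```bash
cat >> h.py <<'E'
from scipy.optimize import least_squares
def u(a): return np.array([np.cos(a),np.sin(a)])
def fit(P,c0):
    P=np.array(P)
    return least_squares(lambda c: np.r_[np.linalg.norm(P-c,axis=1)-.045,.3*(c-c0)],c0).x
def step(c,a,f0,z=.118,v=.06):
    r.servo_line([*(c+.045*u(a)),z],v=v); s=r.observe(); p=s["position"][:2]; d=p-c
    am=np.arctan2(d[1],d[0]); am+=2*np.pi*np.round((a-am)/2/np.pi); f=(s["contact_force"]-f0)
    ur=u(am); return s,p,am,f[:2]@ur,f[:2]@[-ur[1],ur[0]],f[2]
E
cat > cw.py <<'E'
from h import *
np.set_printoptions(precision=4,suppress=True)
r.servo_line([.5272,-.0615,.118],v=.12); r.hold(.2); f0=r.observe()["contact_force"]
r.gripper_to(0.0); s=r.observe(); print(s["opening"],s["grip_force"],s["position"],(s["contact_force"]-f0))
assert s["grip_force"]>5 and s["opening"]>.1
p=s["position"][:2]; a=-1.40; c0=p-.045*u(a); c=c0.copy(); P=[p]; print("c0",c0)
da=.15
for i in range(60):
    a-=da; s,p,am,fr,ft,fz=step(c,a,f0); 
    print(round(s["t"],2),"a %.3f am %.3f fr %.1f ft %.1f fz %.1f c %s"%(a,am,fr,ft,fz,c))
    if abs(fr)>45: print("radial high"); break
    if ft>13 and a-am<-.03: print("stop?"); break
    P.append(p); c=fit(P,c0)
    da=.3 if i>3 and a>-6.2 else .15 if a>-6.5 else .08
np.savez("st.npz",c=c,a=a,am=am,f0=f0,P=np.array(P),c0=c0)
E
python3 cw.py
```

```text
0.194483632740612 58.44165623188019 [ 0.5272 -0.0615  0.1181] [-1.0584 -0.0771  2.0347]
c0 [ 0.5196 -0.0172]
12.18 a -1.550 am -1.555 fr 2.0 ft -2.5 fz 4.4 c [ 0.5196 -0.0172]
12.45 a -1.700 am -1.705 fr 4.6 ft -1.6 fz 4.0 c [ 0.5194 -0.0173]
12.72 a -1.850 am -1.855 fr 4.7 ft -2.2 fz 5.0 c [ 0.519  -0.0174]
12.98 a -2.000 am -2.005 fr 5.9 ft -2.7 fz 6.2 c [ 0.5186 -0.0175]
13.25 a -2.150 am -2.155 fr 5.6 ft -1.7 fz 5.7 c [ 0.5182 -0.0176]
13.62 a -2.450 am -2.456 fr 6.3 ft -2.6 fz 7.4 c [ 0.518  -0.0176]
14.0 a -2.750 am -2.758 fr 6.6 ft -3.6 fz 7.0 c [ 0.5178 -0.0175]
14.38 a -3.050 am -3.061 fr 5.4 ft -3.1 fz 7.3 c [ 0.5177 -0.0175]
14.75 a -3.350 am -3.363 fr 4.5 ft -2.8 fz 6.7 c [ 0.5177 -0.0175]
15.12 a -3.650 am -3.662 fr 4.7 ft -4.2 fz 5.9 c [ 0.5177 -0.0175]
15.5 a -3.950 am -3.959 fr 3.5 ft -3.6 fz 5.3 c [ 0.5177 -0.0175]
15.88 a -4.250 am -4.257 fr 3.0 ft -3.8 fz 5.1 c [ 0.5177 -0.0175]
16.25 a -4.550 am -4.557 fr 4.0 ft -2.9 fz 5.4 c [ 0.5177 -0.0175]
16.62 a -4.850 am -4.858 fr 2.5 ft -3.1 fz 4.5 c [ 0.5177 -0.0175]
17.0 a -5.150 am -5.159 fr 1.9 ft -3.1 fz 4.8 c [ 0.5177 -0.0175]
17.38 a -5.450 am -5.460 fr 2.5 ft -1.6 fz 5.5 c [ 0.5177 -0.0175]
17.75 a -5.750 am -5.763 fr 2.7 ft -2.7 fz 5.0 c [ 0.5177 -0.0176]
18.12 a -6.050 am -6.067 fr 1.7 ft -2.2 fz 6.8 c [ 0.5176 -0.0176]
18.5 a -6.350 am -6.369 fr 1.2 ft -1.5 fz 6.8 c [ 0.5176 -0.0176]
18.76 a -6.500 am -6.518 fr 0.6 ft -2.3 fz 7.4 c [ 0.5176 -0.0176]
19.02 a -6.650 am -6.668 fr -0.5 ft -0.9 fz 7.4 c [ 0.5176 -0.0176]
19.27 a -6.730 am -6.743 fr 0.1 ft -0.0 fz 7.1 c [ 0.5176 -0.0176]
19.52 a -6.810 am -6.822 fr -0.2 ft 0.1 fz 6.6 c [ 0.5176 -0.0176]
19.77 a -6.890 am -6.902 fr -1.2 ft 0.1 fz 7.0 c [ 0.5176 -0.0176]
20.02 a -6.970 am -6.930 fr 0.9 ft 24.7 fz 0.2 c [ 0.5176 -0.0176]
stop?
```

The stop came at -6.93 rad with 25 N tangential, against -6.894 predicted from the tester yaw. Next I dwell there, then back off two turns.

```bash
cat > ccw.py <<'E'
from h import *
d=np.load("st.npz"); c0=d["c0"]; f0=d["f0"]; P=list(d["P"]); c=d["c"]
r.hold(.4); s=r.observe(); p=s["position"][:2]-c; am0=np.arctan2(p[1],p[0])-2*np.pi
print("stop am",am0,s["grip_force"],s["contact_force"]-f0)
goal=-6.915+4*np.pi
a=-6.9
A=np.r_[np.linspace(-6.9,goal,44)[1:]]
for i,a in enumerate(A):
    s,p,am,fr,ft,fz=step(c,a,f0,v=.06)
    if i%3==0 or i>39: print(round(s["t"],2),"a %.3f am %.3f fr %.1f ft %.1f fz %.1f g %.0f c %s"%(a,am,fr,ft,fz,s["grip_force"],c))
    if abs(fr)>45 or abs(ft)>35 or s["grip_force"]<5: print("ABORT",a,fr,ft); break
    P.append(p); c=fit(P[-25:],c0)
np.savez("st2.npz",c=c,a=a,am=am,goal=goal)
r.hold(.5)
for n in("scene","top"): cv2.imwrite(f"pics/{n}2.png",cv2.resize(viewer.snapshot(n)[120:300,200:460,::-1],None,fx=3,fy=3))
print(r.observe())
E
python3 ccw.py
```

```text
stop am -6.929754579191211 60.15486180782318 [14.42040411 18.61937095  1.26383982]
20.83 a -6.608 am -6.605 fr 0.2 ft 3.7 fz 6.6 g 61 c [ 0.51758508 -0.01755394]
21.93 a -5.732 am -5.722 fr 2.0 ft 2.9 fz 7.0 g 61 c [ 0.51757024 -0.01756657]
23.03 a -4.857 am -4.843 fr 0.8 ft 1.5 fz 6.7 g 61 c [ 0.51755683 -0.01761275]
24.13 a -3.981 am -3.968 fr -0.7 ft 0.8 fz 8.4 g 61 c [ 0.51753579 -0.01761211]
25.23 a -3.105 am -3.100 fr -0.6 ft 1.7 fz 6.6 g 61 c [ 0.51751409 -0.01759826]
26.33 a -2.230 am -2.224 fr -0.5 ft 2.4 fz 6.6 g 61 c [ 0.51750815 -0.01758738]
27.43 a -1.354 am -1.345 fr 1.4 ft 3.9 fz 6.3 g 61 c [ 0.51751394 -0.01757059]
28.53 a -0.478 am -0.465 fr 2.0 ft 3.1 fz 6.4 g 61 c [ 0.51751349 -0.01756154]
29.63 a 0.397 am 0.413 fr -0.3 ft 3.1 fz 8.3 g 61 c [ 0.51750511 -0.01755652]
30.73 a 1.273 am 1.286 fr -1.9 ft 2.1 fz 8.1 g 61 c [ 0.51750283 -0.01754756]
31.83 a 2.149 am 2.157 fr -1.5 ft 1.6 fz 7.5 g 61 c [ 0.5175059  -0.01753674]
32.93 a 3.024 am 3.027 fr -1.1 ft 2.0 fz 7.0 g 61 c [ 0.51750155 -0.01751881]
34.03 a 3.900 am 3.905 fr 1.2 ft 2.9 fz 8.4 g 61 c [ 0.51750029 -0.017
[... 312 characters left out ...]
]
{'t': 36.8333, 'q': array([-1.24551422e-01, -7.16647598e-02,  1.85990408e+00,  4.24528212e-04,
        1.35309765e+00, -1.08454759e+00]), 'joint_vel': array([-0.00079811, -0.00106448, -0.00069564,  0.00120844, -0.0012557 ,
       -0.00152614]), 'tau': array([-6.74963705e-01, -5.03420520e+01, -5.48008990e+01, -3.85471573e-01,
        9.06273443e-01,  8.83586399e-04]), 'position': array([ 0.5541642 , -0.04357143,  0.11811734]), 'tcp_rot': array([3.00718458e-01, 9.53712928e-01, 2.26873970e-04, 8.84780805e-05]), 'contact_force': array([3.12519092, 0.02069968, 5.53075153]), 'moment': array([ 0.17222694, -0.58225472,  0.02919478]), 'grip_force': 61.19575381278992, 'opening': 0.19153313804705893}
```

View pics/scene2.png

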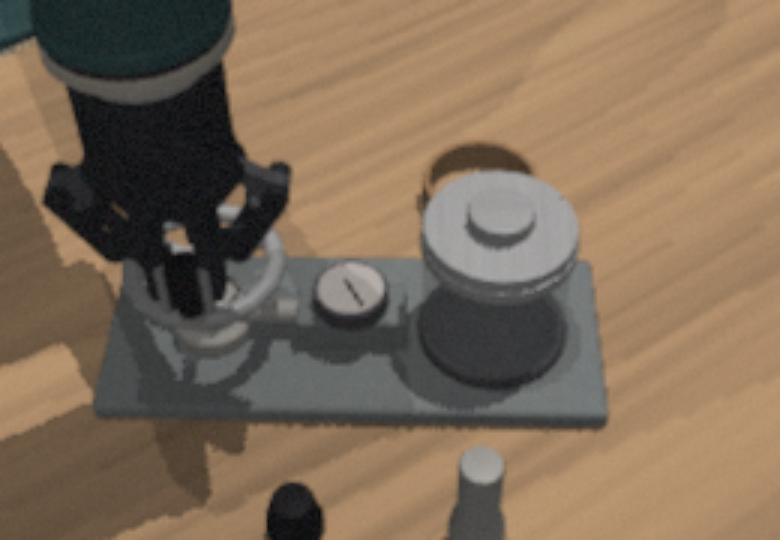

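The crop shows the gripper holding the handle on the tester's +x side (about (185,285)), the lid seated, and the torch, loupe and tape undisturbed. The wheel has turned 12.58-12.60 rad from its stop and the grip is 61 N, so I hand in.

```bash
python3 -c "
from rig import r
print(r.hand_in())"
```

```text
the job is handed in; nothing more can be done
None
```

The job is handed in, with no verdict returned: the lid is pressed home, the wheel was closed to its stop and backed off two turns (about 12.6 rad measured), and the handle is still held at about 61 N.

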